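Refit the retaining clip on the seal mount's spindle

ROBOT

A 6-joint arm with a two-finger parallel gripper is mounted at the origin on the work surface. World frame = base frame: x ahead of the robot, y to its left, z up, the work surface at z = 0. Lengths are in m, angles in degrees, forces in N, time in s.
With the tool pointing down it reaches from about 0.375 to 0.975 m from the base axis. Payload 3.8 kg.
Tool frame: the origin (TCP) lies at the very end of the fingers, on their centre line; the grasp point (between the pads) lies 19 mm behind it; z points along the fingers, y is the line along which they close (so a half turn about z gives the same grasp; the last joint's range is limited). The gripper opens to 88 mm and grips with 3 to 60 N. Pads are 18 mm wide; open, the fingers measure 123 mm over their backs; the gripper's body (75 mm by 187 mm) begins 45 mm behind the grasp point.
Start: joints at [69.448, 15.12, 91.902, -0, 72.978, -2.114], TCP at [0.213, 0.64, 0.213] pointing down, gripper open.
Joint ranges: [-150.88, 150.88], [-54.13, 125.18], [17.81, 147.31], [-75.09, 255.09], [0, 152.58], [-146.25, 146.25]. Speed limits (degrees/s): [147.25, 147.25, 180, 180, 180, 180].

INTERFACE

Orientations are given as [roll, pitch, yaw] about the fixed x, y, z axes, in that order (R = Rz(yaw) Ry(pitch) Rx(roll)).
In Python, from workcell import robot gives the robot as it stands.
- The arm moves only by the shell command python3 -m creep 'ROWS'. ROWS is JSON, a list of rows, each a list of 5 numbers: the shift along the tool's x, y, z in m, then the turn about the tool's z in rad, then the finger opening in m, from 0 to 0.0881. A call has 1 to 10 rows; each row is the pose to reach, as a shift and turn from the pose commanded when the call began, along the tool's axes at that moment; what a row does not reach only later rows make up. A row lasts 1/12 s, in which the tool goes at most 41.7 mm and 7.16 degrees, less where a joint would pass 70% of its speed; a pose out of reach is approached as far as the arm can. A call with a gripper value outside its range is refused whole. The fingers move at their own pace and stop on an object; the grip force is fixed at half the most. Time passes only in rows, so rows that repeat a pose let the fingers close. It gives the time, the measured TCP pose, the force, the opening and the grip force at its end, in the units of the state.
- robot.state(): the state, without advancing time (a new reading comes with each control period).
- robot.snapshot(name): name is "scene" or "top"; returns a dict with "frame" (400x640x3 uint8, blue, green, red), "depth" (400x640 float32, m along the optical axis (not along the pixel's ray), 0 where there is no reading), "fx", "fy", "cx", "cy" (pixels), "T" (4x4, takes a point from camera to world coordinates). Camera axes: x right, y down, z forward; pixel columns grow to the right and rows downward; lengths in m; the calibration is good to about 2 mm. A picture is of the moment at which its call begins.
- robot.finish_job(): hands the job in; it is judged then, once.
Trained networks look in a picture, given as the dict that the camera call returned (one of the last four; its "shot" number tells which), for a name from the list of things; names that differ only in an ending like _2 or _b are one class to them, and where a whole thing is asked for, a point or a joint stands for the part that bears it (a point fixed in the world has none). Each returns a list of dicts, best first, with "conf" (0 to 1); they miss things now and then, are a little off and sometimes report something else, mostly with a low value. They report only what shows in the picture. A call takes as long as a camera call.
- robot.outline_of(picture, query): "region" (400x640 bool, what is visible of it) and "extent" ([centre column, centre row, width, height] in pixels, round what is visible of it).
- robot.tip_of(picture, query): "location" ([column, row] in pixels: a listed point, or the origin of a listed thing).
The state is a dict: "clock": time; "joints": joint angles; "joint_vel": joint speeds; "joint_efforts": joint torques, N m; "ee_pos": TCP position; "orientation": TCP orientation; "ft_force": force on the tool from outside, world axes, zero at the start; "wrist_torque": the same for the moment, N m; "finger_gap": opening from 0.0 (shut) to 1.0 (fully open); "grip_force": force on a finger pad.
Only numpy, scipy, OpenCV 4.12 (cv2) and the standard library are available. Lean on these libraries where they do the work, as an engineer would, in place of code of your own. Each camera call takes 0.05 s, during which the arm holds its last target. There are 200 camera calls.

TASK

Take the blued-steel retaining clip with the ebony grip from the wooden rack and push it down, open side first, into the groove of the seal mount's spindle until it snaps fully home: feel for the groove with light pressure, and use no more than a firm finger's push of some 15 N. Then slide the clip, and the spindle with it, gently inward until the clip lies against the brass cheek, and let go. Do not touch the wax seal, and leave the brass clip and the other things where they are.

Things in the scene. Friction and masses are not known exactly. Their poses are not given: they have to be found in the camera images.
- clip: Blued (dark blue) steel retaining clip with a black grip, the one to fit; 36 g. Stands grip up in a rack slot, about 1 mm loose. Origin: centre of its seat, on the spindle's axis when home. Own z points from open side to grip, y is its thickness (steel 4 mm), x its width; half turned about z it is the same. Steel crown 26 mm wide, z = 5 to 12 mm, underside bears on the groove's floor when home.
- clip_grip (a point): Centre of the clip's ebony finger grip, 29 mm above the clip's origin along its z. A block 18 (x) by 12 (y) by 26 mm (z), its lower end at z = 16 mm and its top at z = 42 mm of the clip. Pinch it across the 12 mm.
- clip_mouth (a point): Middle of the clip's open mouth, at z = -13 mm of the clip. Two sprung prongs (flat, 4 mm) flare from a 6.8 mm throat at z = -4 mm to the mouth, 16 mm inside, 24 mm outside. Pushed squarely into the groove they touch when the clip's origin is 8 to 9 mm above the spindle's axis, yield, and snap over below about 4 mm; this takes a push of 6 to 10 N.
- brass_clip: Bystander: a clip of the same shape in bright brass with a pale horn grip, for another mount, in the other slot of the rack. Which slot holds which varies.
- rack: Fixed wooden block 130 (x) by 50 (y) by 22 mm high, origin at the centre of its underside, with two slots 16 mm deep at x = +32 and -32 mm, each 29 mm along x and 6 mm along y. The clips stand in them with their origins 19 mm above the shelf, their x along the rack's x. Yaw within 0.5 rad.
- mount: Fixed tilting mount of the wax seal; origin at the centre of its underside. Walnut base 110 (x) by 210 (y) by 18 mm. A steel spindle, 16 mm in diameter, axis 75 mm above the shelf, runs along y from a closed brass index head (y = 58 to 105 mm, 104 mm high) through a brass cheek (y = -75 to -83 mm, 46 mm wide, its round top 24 mm wide and 87 mm high) and out towards -y. Yaw within 0.4 rad.
- spindle_exit (a point): Point on the spindle's axis in the cheek's outer face; axes as the mount's, -y outward along the spindle. The spindle slides stiffly along y (7 N) and was left where it is: the groove's middle lies anywhere from 8 to 32 mm outside the face (y = -8 to -32 mm here). That is not measured: find it by feel or eye. When all is done the clip's middle is about 2 mm outside the face.
- spindle_axis (a point): Another point on the spindle's axis, 15 mm outside the cheek's face, fixed to the mount (it does not slide). The groove is 10 mm in diameter and 5.6 mm wide, with 7 mm more of full 16 mm spindle beyond it. On the full spindle beside the groove the clip's prongs touch when its origin is about 14 mm above the axis, and it cannot be forced on there. Contact forces adding up to 28 N strain the mount.
- seal: The brown wax seal, disc of 64 mm diameter and 13 mm thick, upright and facing along the mount's x in a sprung holder at the middle of the mount, from 92 to 156 mm above the shelf. Origin at its centre. Fragile, not to be touched.
- palette: Bystander: chipped white porcelain palette, 110 by 70 by 12 mm, origin under its centre.
- vial: Bystander: glass vial with a silver top, 26 mm diameter, 64 mm high, origin under its centre.
- burnisher: Bystander: horn burnisher lying on the shelf, about 150 mm long along its y, 16 mm thick, origin underneath near its middle.
- matrix: Bystander: ebony matrix handle on a brass die, 30 mm diameter, 71 mm high, origin under its centre.
- loupe: Bystander: black loupe, 44 mm diameter, 36 mm high, origin under its centre.
- skippet: Bystander: turned wooden seal box, 74 mm diameter, 29 mm high, origin under its centre.

How it is judged (in metres and radians):
On the way:
1. the clip is snapped home in the spindle's groove, gripping it, still more than 6 mm out from the cheek (x of clip in the frame of spindle_exit between -0.002 and 0.002 m and z of clip in the frame of spindle_exit between -0.002 and 0.002 m and angle between the y axis of clip and the y axis of mount, either way round below 0.25 rad and y of clip in the frame of spindle_exit between -0.0345 and -0.006 m and contact force between clip and mount above 0.2 N), for 0.2 s.
At the end, for the whole second after the job is handed in: The blued clip is home in the groove (its seat centre within 2 mm of the spindle's axis both ways, square to the spindle within 14 degrees) and lies against the brass cheek (its middle less than 3.5 mm outside the cheek's face), gripping the spindle, released and at rest (x of clip in the frame of spindle_exit between -0.002 and 0.002 m and z of clip in the frame of spindle_exit between -0.002 and 0.002 m and angle between the y axis of clip and the y axis of mount, either way round below 0.25 rad and y of clip in the frame of spindle_exit between -0.0035 and 0 m and linear speed of clip below 0.01 m/s and contact force between clip and the fingers below 0.1 N and contact force between clip and mount above 0.2 N); the robot touches nothing.
It fails at once if the contact forces on the mount, its spindle and what it carries add up to more than 28 N (the prongs' own squeeze while snapping over is up to 20 N of this) (contact force between mount and anything else above 28 N).
It fails at once if the wax seal is touched (contact force between seal and anything else above 0.5 N).
It fails at once if the brass clip is moved by more than 15 mm (distance of brass_clip from where it was at the start of the episode above 0.015 m).
It fails at once if another thing on the shelf is moved by more than 15 mm (distance of any of palette, vial, burnisher, matrix, loupe, skippet from where it was at the start of the episode above 0.015 m).
It also fails if it takes over 72 s, if anything falls off the work surface, if the arm or the gripper's body presses on something with over 40 N, if the wrist force passes 120 N, or if a joint passes its speed limit or range.

## Working session

There is one attempt and no reset: what is moved stays moved. The work goes in short steps, Python scripts to look and compute and a shell command to move; the robot and the scene stay as the last step left them, time stands still between calls to the robot, and variables do not carry over. Pictures are saved under pics/ and viewed, at most 10 in all, crops included, and the job is handed in when it is done.

```bash
mkdir -p pics; ls; cat > h.py <<'E'
import numpy as np, cv2
from workcell import robot
def snap(n,save=None):
    p=robot.snapshot(n)
    if save: cv2.imwrite('pics/'+save,p['frame'])
    return p
def pt(p,u,v,d=None,z=None):
    T=np.array(p['T']); r=np.array([(u-p['cx'])/p['fx'],(v-p['cy'])/p['fy'],1.])
    if z is not None:
        w=T[:3,:3]@r; return T[:3,3]+w*(z-T[2,3])/w[2]
    if d is None: d=p['depth'][int(round(v)),int(round(u))]
    return T[:3,:3]@(r*d)+T[:3,3]
def cloud(p,m=None):
    d=p['depth']; m=(d>0) if m is None else (m&(d>0))
    v,u=np.nonzero(m); z=d[v,u]
    P=np.c_[(u-p['cx'])/p['fx']*z,(v-p['cy'])/p['fy']*z,z]; T=np.array(p['T'])
    return P@T[:3,:3].T+T[:3,3]
E
python3 - <<'E'
from h import *
np.set_printoptions(precision=4,suppress=True)
for n in ['scene','top']:
    p=snap(n,n+'0.png'); T=np.array(p['T']); print(n,T[:3,3],p['fx'],T[:3,2])
    for q in ['clip','brass_clip','rack','mount','seal']:
        for o in robot.outline_of(p,q)[:1]:
            C=cloud(p,o['region']); print(q,round(o['conf'],2),o['extent'],np.median(C,0),C.min(0),C.max(0))
    for q in ['clip_grip','clip','clip_mouth','spindle_exit','spindle_axis','rack','mount','brass_clip']:
        for o in robot.tip_of(p,q)[:1]:
            print('tip',q,round(o['conf'],2),o['location'],pt(p,*o['location']))
print(robot.state())
E
```

```text
pics
scene [ 1.1351 -0.5233  0.6449] 381.8053256684163 [-0.5749  0.5711 -0.5859]
clip 0.46 [378.7, 167.6, 8.6, 11.0] [0.5483 0.2974 0.0457] [0.5373 0.2911 0.0214] [0.5582 0.3137 0.0647]
rack 0.78 [365.8, 174.1, 47.3, 18.8] [0.5265 0.278  0.0212] [ 0.4546  0.2387 -0.0024] [0.5867 0.335  0.0326]
mount 0.89 [305.4, 224.4, 94.9, 77.9] [ 0.6076 -0.0409  0.0205] [ 0.4419 -0.148  -0.0017] [0.6723 0.1131 0.1582]
seal 0.78 [310.9, 197.1, 28.5, 22.5] [ 0.6012 -0.0422  0.1359] [ 0.4419 -0.0672 -0.0013] [0.6152 0.1131 0.1582]
tip clip_grip 0.53 [381.5, 165.8] [0.5538 0.3026 0.0531]
tip clip 0.57 [378.4, 172.8] [0.5473 0.3004 0.0261]
tip clip_mouth 0.66 [379.0, 176.9] [0.5615 0.2863 0.024 ]
tip spindle_exit 0.91 [274.7, 219.5] [ 0.5598 -0.1081  0.0724]
tip spindle_axis 0.96 [268.8, 225.3] [ 0.5764 -0.1376  0.0814]
tip rack 0.65 [364.9, 176.3] [0.5267 0.2619 0.02  ]
tip mount 0.71 [302.7, 236.8] [ 0.6047 -0.06    0.0186]
tip brass_clip 0.66 [356.1, 169.7] [0.4856 0.2672 0.0225]
top [ 0.3908 -0.0075  0.9695] 383.21014052046297 [ 0.2072  0.0366 -0.9776]
clip 0.62 [212.2, 196.8, 7.5, 7.7] [0.542  0.2
[... 649 characters left out ...]
88.7, 212.0] [ 0.5806 -0.1282  0.0815]
tip rack 0.57 [220.8, 214.0] [0.5069 0.2765 0.021 ]
tip mount 0.8 [349.9, 203.5] [ 0.5967 -0.0368  0.0183]
tip brass_clip 0.38 [220.3, 219.8] [0.49   0.2673 0.0435]
{'clock': 1.4, 'joints': array([69.4482, 15.1205, 91.903 ,  0.0011, 72.9764, -2.1135]), 'joint_vel': array([-0.0265,  0.0569,  0.0011, -0.0187,  0.0069,  0.0555]), 'joint_efforts': array([ -0.0002, -50.2042, -35.7251,   0.0729,   0.0185,  -0.    ]), 'ee_pos': array([0.2135, 0.6404, 0.2128]), 'orientation': array([179.9998,  -0.001 , 161.5613]), 'ft_force': array([0.1387, 0.155 , 0.0513]), 'wrist_torque': array([-0.006 ,  0.0364,  0.0273]), 'grip_force': 0.0, 'finger_gap': 1.0000257577622813}
```

```bash
python3 - <<'E'
from h import *
np.set_printoptions(precision=4,suppress=True)
def rect(P):
    r=cv2.minAreaRect((P[:,:2]*1000).astype(np.float32)); return r
a=snap('scene'); b=snap('top')
cv2.imwrite('pics/c1.png',np.vstack([cv2.resize(a['frame'][140:280,230:430],(800,300) and (480,336)) if 0 else cv2.resize(a['frame'][150:270,230:430],(500,300),interpolation=cv2.INTER_CUBIC),cv2.resize(b['frame'][160:268,195:415],(500,300),interpolation=cv2.INTER_CUBIC)]))
A=cloud(a);B=cloud(b)
for nm,C in [('scene',A),('top',B)]:
    m=(C[:,2]>.013)&(C[:,2]<.022)&(abs(C[:,0]-.595)<.1)&(abs(C[:,1]+.035)<.125)
    print(nm,'base',m.sum(),rect(C[m]))
    m=(C[:,2]>.017)&(C[:,2]<.026)&(abs(C[:,0]-.515)<.085)&(abs(C[:,1]-.285)<.06)
    print('rack',m.sum(),rect(C[m]))
    m=(C[:,2]>.053)&(C[:,2]<.07)&(abs(C[:,0]-.515)<.085)&(abs(C[:,1]-.285)<.06)
    P=C[m]; 
    for s in (P[:,0]>.515,P[:,0]<.515): print('grip',s.sum(),P[s].mean(0),P[s].min(0),P[s].max(0))
    m=(C[:,2]>.06)&(C[:,2]<.095)&(C[:,1]<-.105)&(C[:,1]>-.2)&(abs(C[:,0]-.57)<.06)
    print('spindle\n',C[m][np.argsort(C[m][:,1])])
for p in (a,b):
  for q in ['spindle_exit','spindle_axis']:
    for o in robot.tip_of(p,q)[:1]: print(q,o['conf'],pt(p,*o['location'],z=.075))
E
```

```text
scene base 1960 ((597.7152709960938, -34.91991424560547), (211.04071044921875, 113.09693908691406), 77.55640411376953)
rack 367 ((517.1534423828125, 287.4813537597656), (130.47299194335938, 57.233890533447266), 24.77179527282715)
grip 27 [0.5483 0.2991 0.0586] [0.5379 0.2918 0.0535] [0.5576 0.3095 0.0642]
grip 24 [0.4908 0.2729 0.0591] [0.4829 0.2659 0.0531] [0.4974 0.2855 0.065 ]
spindle
 [[ 0.5842 -0.1488  0.0788]
 [ 0.5819 -0.1474  0.0735]
 [ 0.5811 -0.1465  0.0784]
 [ 0.5761 -0.146   0.072 ]
 [ 0.5765 -0.1459  0.0782]
 [ 0.5764 -0.1455  0.0809]
 [ 0.572  -0.1453  0.078 ]
 [ 0.5829 -0.1452  0.0759]
 [ 0.5797 -0.1451  0.0827]
 [ 0.5793 -0.145   0.0794]
 [ 0.5749 -0.145   0.0737]
 [ 0.5708 -0.1447  0.0739]
 [ 0.5699 -0.1443  0.0701]
 [ 0.5708 -0.1443  0.0797]
 [ 0.5746 -0.1441  0.0819]
 [ 0.5709 -0.144   0.0825]
 [ 0.5817 -0.1439  0.0803]
 [ 0.5815 -0.1436  0.083 ]
 [ 0.5808 -0.1435  0.0765]
 [ 0.5721 -0.1422  0.0822]
 [ 0.5824 -0.1421  0.0737]
 [ 0.5821 -0.1417  0.0764]
 [ 0.579  -0.1417  0.0833]
 [ 0.5747 -0.1412  0.0833]
 [ 0.574  -0.1409  0.0797]
 [ 0.5804 -0.1403  0.0774]
 [ 0.
[... 8827 characters left out ...]
8   0.0854]
 [ 0.5591 -0.1079  0.0697]
 [ 0.5753 -0.1074  0.0875]
 [ 0.5609 -0.1072  0.0724]
 [ 0.567  -0.1072  0.0654]
 [ 0.5692 -0.107   0.0808]
 [ 0.5776 -0.107   0.0878]
 [ 0.5634 -0.1069  0.0718]
 [ 0.5576 -0.1068  0.0622]
 [ 0.5802 -0.1067  0.0867]
 [ 0.5715 -0.1066  0.0813]
 [ 0.583  -0.1065  0.0848]
 [ 0.5852 -0.1061  0.0854]
 [ 0.5625 -0.106   0.0616]
 [ 0.571  -0.1059  0.0695]
 [ 0.5908 -0.1057  0.0817]
 [ 0.5589 -0.1057  0.0683]
 [ 0.5876 -0.1057  0.0852]
 [ 0.5728 -0.1057  0.086 ]
 [ 0.5757 -0.1055  0.0835]]
spindle_exit 0.72 [ 0.5751 -0.1081  0.075 ]
spindle_axis 0.82 [ 0.5675 -0.1295  0.075 ]
spindle_exit 0.9 [ 0.5783 -0.1193  0.075 ]
spindle_axis 0.63 [ 0.5769 -0.1359  0.075 ]
```

View pics/c1.png

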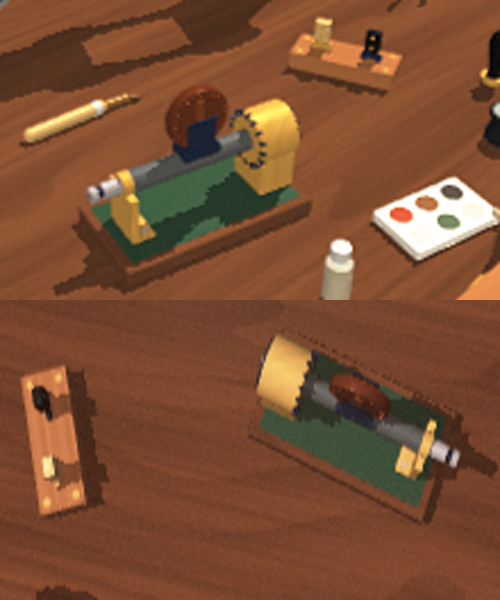

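```bash
python3 -m creep '[[-0.035,-0.018,0,-0.075,0.05],[-0.07,-0.036,0,-0.15,0.05],[-0.106,-0.0546,0,-0.224,0.05],[-0.141,-0.0727,0,-0.3,0.05],[-0.177,-0.091,0,-0.374,0.05],[-0.212,-0.109,0,-0.448,0.05],[-0.247,-0.127,0,-0.523,0.05],[-0.283,-0.1455,0,-0.6,0.05],[-0.318,-0.164,0,-0.672,0.05],[-0.353,-0.182,0,-0.747,0.05]]'
```

```text
clock: 2.53
ee_pos: [0.4919, 0.3544, 0.2131]
orientation: [180.0, 0.0, -155.4]
ft_force: [0.4, 0.8, -0.7]
finger_gap: 0.567
grip_force: 0.0
```

```bash
python3 -m creep '[[-0.013,-0.036,0.01,0,0.05],[-0.026,-0.073,0.04,0,0.05],[-0.026,-0.073,0.08,0,0.05],[-0.026,-0.073,0.12,0,0.05],[-0.026,-0.073,0.12,0,0.05],[-0.026,-0.073,0.12,0,0.05]]'; python3 - <<'E'
from h import *
np.set_printoptions(precision=4,suppress=True)
print(robot.state()['ee_pos'],robot.state()['orientation'])
a=snap('scene'); b=snap('top')
for p in (a,b):
  C=cloud(p);m=(C[:,2]>.053)&(C[:,2]<.068)&(np.hypot(C[:,0]-.546,C[:,1]-.299)<.022)
  print(m.sum(),C[m].mean(0),cv2.minAreaRect((C[m][:,:2]*1000).astype(np.float32)))
cv2.imwrite('pics/c2.png',np.vstack([cv2.resize(a['frame'][120:200,320:440],(600,400),interpolation=cv2.INTER_CUBIC)]))
E
```

```text
clock: 3.03
ee_pos: [0.542, 0.2987, 0.0898]
orientation: [-180.0, -0.4, -155.7]
ft_force: [-0.3, -0.0, 0.2]
finger_gap: 0.571
grip_force: 0.0
[0.542  0.2987 0.0898] [-179.9902   -0.4262 -155.6716]
24 [0.5479 0.2987 0.0595] ((547.89453125, 299.0417785644531), (15.725886344909668, 15.25896167755127), 36.539974212646484)
37 [0.5425 0.2977 0.0607] ((543.4429321289062, 298.3861389160156), (16.49093246459961, 11.750421524047852), 24.487348556518555)
```

View pics/c2.png

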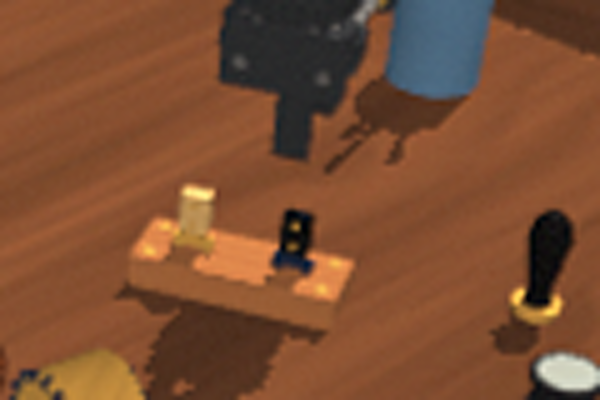

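```bash
python3 -m creep '[[0,0,0,0,0.05],[0,0,0,0,0.05],[0,0,0,0,0.05]]'
```

```text
clock: 3.38
ee_pos: [0.546, 0.3016, 0.0956]
orientation: [180.0, 0.3, -155.6]
ft_force: [-0.9, 0.8, 0.5]
finger_gap: 0.569
grip_force: 0.0
```

```bash
python3 -m creep '[[0,-0.002,0.01,0,0.05],[0,-0.002,0.02,0,0.05],[0,-0.002,0.03,0,0.05],[0,-0.002,0.04,0,0.05],[0,-0.002,0.046,0,0.05],[0,-0.002,0.051,0,0.05],[0,-0.002,0.051,0,0.05],[0,-0.002,0.051,0,0.05],[0,-0.002,0.051,0,0.05],[0,-0.002,0.051,0,0.05]]'; python3 -m creep '[[0,0,0,0,0.02],[0,0,0,0,0.015],[0,0,0,0,0.01],[0,0,0,0,0.005],[0,0,0,0,0.005],[0,0,0,0,0.005],[0,0,0,0,0.005],[0,0,0,0,0.005]]'; python3 - <<'E'
from workcell import robot
for i in range(4):
    robot.snapshot('top');s=robot.state();print(s['clock'],s['ee_pos'],s['orientation'],s['ft_force'],s['wrist_torque'],s['finger_gap'],s['grip_force'])
E
```

```text
clock: 4.22
ee_pos: [0.546, 0.2987, 0.0425]
orientation: [180.0, 0.1, -155.6]
ft_force: [0.2, 0.6, 0.2]
finger_gap: 0.568
grip_force: 0.0
clock: 4.88
ee_pos: [0.5454, 0.2984, 0.0418]
orientation: [-180.0, -0.0, -155.6]
ft_force: [0.9, 0.0, 0.6]
finger_gap: 0.053
grip_force: 0.0
4.9333 [0.54541027 0.2984281  0.04180031] [-1.79999102e+02 -2.63871369e-03 -1.55639236e+02] [ 0.69575725  0.31844627 -0.9580365 ] [ 0.07474463 -0.02349887  0.01104724] 0.05507983995608792 0.0
4.9833 [0.54543346 0.29844501 0.04180632] [-1.79999690e+02 -8.86117519e-04 -1.55638437e+02] [-0.8870908   0.04823548 -0.47748219] [-0.02342662 -0.01662137 -0.00789833] 0.05494327324565788 0.0
5.0333 [0.54540167 0.29844889 0.04178869] [-1.79999015e+02 -3.41455027e-03 -1.55633547e+02] [-1.01374638  0.28997211 -0.28762412] [ 0.07727002  0.01412575 -0.0338504 ] 0.05417114448128355 0.0
5.0833 [0.54539346 0.29843175 0.04176665] [-1.79999049e+02 -3.91474874e-03 -1.55635365e+02] [ 0.47335192 -0.3439372   0.01503453] [ 0.07710229 -0.00108272 -0.01296732] 0.05734256343620914 0.0
```

```bash
python3 - <<'E'
from h import *
a=snap('scene'); b=snap('top')
cv2.imwrite('pics/c3.png',np.vstack([cv2.resize(a['frame'][130:190,340:420],(400,300),interpolation=cv2.INTER_CUBIC),cv2.resize(b['frame'][170:230,170:250],(400,300),interpolation=cv2.INTER_CUBIC)]))
E
```

```text
(no output)
```

View pics/c3.png

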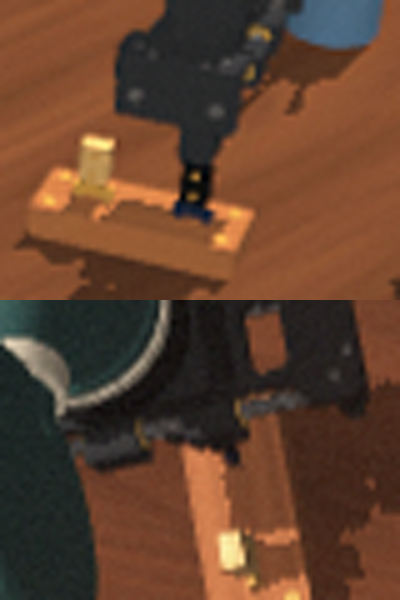

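```bash
python3 - <<'E'
from h import *
np.set_printoptions(precision=3,suppress=True,linewidth=200)
a=snap('scene')
T=np.linalg.inv(np.array(a['T'])); 
def proj(P):
    c=T[:3,:3]@np.array(P)+T[:3,3]; return a['fx']*c[0]/c[2]+a['cx'],a['fy']*c[1]/c[2]+a['cy'],c[2]
print(proj([.5454,.2984,.0418]),proj([.5454,.2984,.061]))
for v in range(150,176,2): print(v,[tuple(np.round(pt(a,u,v)*1000).astype(int)) for u in (376,378,380,382)],a['frame'][v,379])
for i in range(1): 
  for q in ('clip','brass_clip'):
    for o in robot.outline_of(a,q)[:2]: print(q,o['conf'],o['extent'])
E
```

```text
(np.float64(378.0580637039675), np.float64(168.40587605488292), np.float64(1.161692372685244)) (np.float64(378.75110042490917), np.float64(162.95218420126207), np.float64(1.1504422342399703))
150 [(np.int64(584), np.int64(224), np.int64(148)), (np.int64(588), np.int64(227), np.int64(149)), (np.int64(595), np.int64(228), np.int64(151)), (np.int64(600), np.int64(230), np.int64(153))] [42 41 41]
152 [(np.int64(585), np.int64(225), np.int64(142)), (np.int64(592), np.int64(224), np.int64(145)), (np.int64(596), np.int64(227), np.int64(146)), (np.int64(600), np.int64(231), np.int64(146))] [41 40 38]
154 [(np.int64(586), np.int64(224), np.int64(136)), (np.int64(592), np.int64(225), np.int64(139)), (np.int64(595), np.int64(230), np.int64(138)), (np.int64(602), np.int64(229), np.int64(141))] [45 43 43]
156 [(np.int64(544), np.int64(282), np.int64(91)), (np.int64(551), np.int64(282), np.int64(94)), (np.int64(596), np.int64(230), np.int64(132)), (np.int64(600), np.int64(233), np.int64(133))] [44 41 41]
158 [(np.int64(545), np.int64(282), np.int64(84)), (np.int64(552), np.int64(283), np.int64(87)
[... 1163 characters left out ...]
64(547), np.int64(296), np.int64(38)), (np.int64(554), np.int64(297), np.int64(41)), (np.int64(541), np.int64(326), np.int64(23))] [13 12  7]
172 [(np.int64(540), np.int64(297), np.int64(27)), (np.int64(547), np.int64(299), np.int64(29)), (np.int64(552), np.int64(301), np.int64(31)), (np.int64(555), np.int64(307), np.int64(30))] [52 32 21]
174 [(np.int64(542), np.int64(296), np.int64(21)), (np.int64(549), np.int64(296), np.int64(25)), (np.int64(549), np.int64(307), np.int64(20)), (np.int64(559), np.int64(304), np.int64(26))] [ 49  85 138]
clip 0.62 [381.9, 167.9, 4.5, 7.5]
clip 0.15 [405.2, 237.8, 50.1, 31.4]
brass_clip 0.68 [427.4, 171.7, 12.2, 25.7]
brass_clip 0.47 [359.1, 163.8, 9.3, 9.7]
```

```bash
python3 -m creep '[[0,0,0,0,0.03],[0,0,0,0,0.05],[0,0,0,0,0.05],[0,0,0,0,0.05]]'; python3 - <<'E'
from h import *
np.set_printoptions(precision=4,suppress=True,linewidth=200)
s=robot.state();print(s['ee_pos'],s['joints'],s['finger_gap'])
for n in ('scene','top'):
    p=snap(n); C=cloud(p); m=(np.hypot(C[:,0]-.5454,C[:,1]-.2984)<.06)&(C[:,2]>.027)&(C[:,2]<.1)
    R=C[m]-[.5454,.2984,0]; c,si=np.cos(np.radians(24.4)),np.sin(np.radians(24.4))
    L=np.c_[R[:,0]*c+R[:,1]*si,-R[:,0]*si+R[:,1]*c,R[:,2]]*1000
    print(n); 
    for lo in range(-60,60,6):
        k=L[(L[:,1]>=lo)&(L[:,1]<lo+6)&(abs(L[:,0])<20)]
        if len(k)>2: print(lo,len(k),'z',k[:,2].min().round(),np.sort(k[:,2])[:6].round(),'x',k[:,0].min().round(),k[:,0].max().round())
    cv2.imwrite('pics/c4%s.png'%n,p['frame'])
a=cv2.imread('pics/c4scene.png')
cv2.imwrite('pics/c4.png',cv2.resize(a[130:190,340:420],(560,420),interpolation=cv2.INTER_CUBIC))
E
```

```text
clock: 5.67
ee_pos: [0.5454, 0.2985, 0.0418]
orientation: [-180.0, 0.0, -155.6]
ft_force: [0.1, 1.1, -0.5]
finger_gap: 0.334
grip_force: 0.0
[0.5454 0.2985 0.0418] [ 26.3931  18.331  107.1565  -0.001   54.5119 -87.9702] 0.3340449444571099
scene
-36 12 z 76.0 [76. 83. 89. 91. 92. 93.] x -6.0 12.0
-30 45 z 71.0 [71. 73. 73. 73. 74. 75.] x -8.0 13.0
-24 6 z 68.0 [68. 69. 69. 73. 89. 97.] x -6.0 12.0
-6 43 z 27.0 [27. 29. 29. 31. 32. 33.] x -7.0 14.0
0 13 z 27.0 [27. 28. 29. 29. 29. 30.] x -10.0 13.0
12 5 z 68.0 [68. 71. 72. 75. 76.] x 8.0 11.0
top
-6 9 z 28.0 [28. 30. 30. 39. 45. 58.] x -14.0 -6.0
0 19 z 30.0 [30. 31. 33. 34. 41. 43.] x -14.0 6.0
12 5 z 70.0 [70. 73. 73. 80. 98.] x -10.0 4.0
18 5 z 67.0 [67. 69. 77. 81. 84.] x -10.0 -9.0
24 7 z 69.0 [69. 69. 73. 73. 81. 84.] x -12.0 -10.0
```

View pics/c4.png

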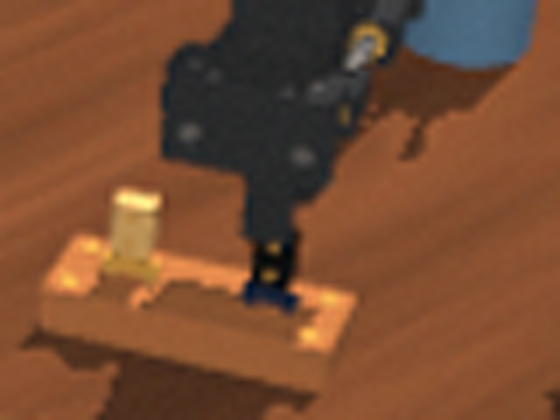

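```bash
python3 -m creep '[[0,0,0.006,0,0.05],[0,0,0.012,0,0.05],[0,0,0.018,0,0.05],[0,0,0.024,0,0.05],[0,0,0.024,0,0.05],[0,0,0.024,0,0.03],[0,0,0.024,0,0.02],[0,0,0.024,0,0.01],[0,0,0.024,0,0.005],[0,0,0.024,0,0.005]]';python3 -m creep '[[0,0,0,0,0.005],[0,0,0,0,0.005],[0,0,0,0,0.005]]'; python3 - <<'E'
from h import *
np.set_printoptions(precision=4,suppress=True,linewidth=200)
s=robot.state();print(s['ee_pos'],s['ft_force'],s['finger_gap'],s['grip_force'])
p=snap('scene');cv2.imwrite('pics/c5.png',cv2.resize(p['frame'][130:190,340:420],(560,420),interpolation=cv2.INTER_CUBIC))
E
```

```text
clock: 6.6
ee_pos: [0.5457, 0.2986, 0.0182]
orientation: [180.0, 0.0, -155.6]
ft_force: [0.2, 0.2, -0.4]
finger_gap: 0.213
grip_force: 0.0
clock: 6.85
ee_pos: [0.5456, 0.2985, 0.0181]
orientation: [180.0, 0.0, -155.6]
ft_force: [0.7, 0.9, -0.0]
finger_gap: 0.13
grip_force: 29.9
[0.5456 0.2985 0.0181] [ 0.6952  0.9368 -0.0248] 0.12971099809904488 29.944954558535528
```

View pics/c5.png

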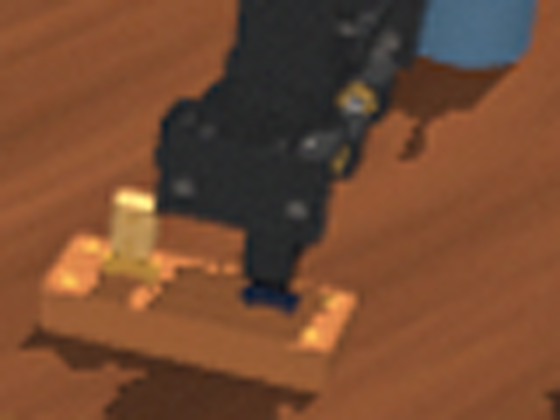

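```bash
python3 -m creep '[[0,0,-0.008,0,0.005],[0,0,-0.025,0,0.005],[0,0,-0.06,0,0.005],[0,0,-0.1,0,0.005],[0,0,-0.14,0,0.005],[0,0,-0.18,0,0.005],[0.013,-0.034,-0.2,0.05,0.005],[0.026,-0.068,-0.2,0.1,0.005],[0.039,-0.102,-0.2,0.15,0.005],[0.052,-0.137,-0.2,0.2,0.005]]'
```

```text
clock: 7.73
ee_pos: [0.5547, 0.1512, 0.2195]
orientation: [-180.0, 0.1, -167.2]
ft_force: [0.5, 0.4, -0.6]
finger_gap: 0.134
grip_force: 29.9
```

```bash
python3 -m creep '[[0.006,-0.036,0,0.055,0.005],[0.011,-0.072,0,0.11,0.005],[0.017,-0.108,0,0.165,0.005],[0.023,-0.144,0,0.22,0.005],[0.028,-0.18,0,0.275,0.005],[0.034,-0.216,0,0.33,0.005],[0.04,-0.252,0,0.385,0.005],[0.0453,-0.288,0,0.435,0.005],[0.0453,-0.288,0,0.435,0.005],[0.0453,-0.288,0,0.435,0.005]]';python3 -m creep '[[0,0,0.02,0,0.005],[0,0,0.04,0,0.005],[0,0,0.05,0,0.005],[0,0,0.05,0,0.005],[0,0,0.05,0,0.005],[0,0,0.05,0,0.005]]'; python3 - <<'E'
from h import *
np.set_printoptions(precision=4,suppress=True,linewidth=200)
s=robot.state();e=s['ee_pos'];print(e,s['orientation'],s['ft_force'])
ims=[]
for n in ('scene','top'):
    p=snap(n); T=np.linalg.inv(np.array(p['T'])); c=T[:3,:3]@(e+[0,0,.0])+T[:3,3]; u,v=int(p['fx']*c[0]/c[2]+p['cx']),int(p['fy']*c[1]/c[2]+p['cy'])
    print(n,u,v)
    ims.append(cv2.resize(p['frame'][v-45:v+45,u-50:u+50],(500,450 if n=='scene' else 150) if 0 else (333,300),interpolation=cv2.INTER_CUBIC))
    for q in ('clip','clip_grip','clip_mouth','spindle_axis','spindle_exit'):
        for o in robot.tip_of(p,q)[:1]: print(q,round(o['conf'],2),np.array(o['location']))
    C=cloud(p); m=(np.hypot(C[:,0]-e[0],C[:,1]-e[1])<.04)&(C[:,2]>e[2]-.03)&(C[:,2]<e[2]+.045)
    ex=np.array([.5748,-.1387,0]); R=C[m]-ex; c,si=np.cos(np.radians(-12)),np.sin(np.radians(-12))
    L=np.c_[R[:,0]*c+R[:,1]*si,-R[:,0]*si+R[:,1]*c,R[:,2]]*1000
    print(L[np.argsort(L[:,2])][:40].round(0).astype(int).tolist())
cv2.imwrite('pics/c6.png',np.hstack(ims))
E
```

```text
clock: 8.57
ee_pos: [0.5744, -0.1404, 0.2181]
orientation: [180.0, -0.0, 167.8]
ft_force: [0.1, 0.4, -0.5]
finger_gap: 0.129
grip_force: 29.9
clock: 9.07
ee_pos: [0.5754, -0.138, 0.1689]
orientation: [180.0, 0.1, 168.0]
ft_force: [0.1, 0.7, 0.1]
finger_gap: 0.127
grip_force: 29.9
[ 0.5754 -0.138   0.1689] [179.999    0.0743 168.0475] [0.1305 0.7201 0.052 ]
scene 265 193
clip_grip 0.45 [267.2 182.3]
clip_mouth 0.55 [270.  196.3]
spindle_axis 0.59 [269.4 228.3]
spindle_exit 0.72 [273.4 223.9]
[[8, 1, 160], [14, 3, 160], [-7, 4, 160], [11, 5, 161], [11, 3, 161], [14, 1, 161], [-6, 1, 162], [10, 3, 163], [7, 2, 164], [-5, 5, 164], [11, 1, 164], [-5, 1, 166], [10, 3, 166], [6, 0, 167], [-6, 1, 167], [0, 1, 168], [-3, 3, 168], [-2, 5, 168], [10, 3, 168], [9, 1, 169], [-5, 4, 169], [-6, 2, 170], [-9, 1, 171], [-8, 3, 171], [10, 1, 172], [12, 3, 172], [-7, 0, 175], [12, 1, 176], [-9, 1, 176], [14, 2, 176], [-3, 1, 177], [12, 3, 177], [6, 1, 177], [2, 1, 178], [12, 1, 178], [14, 4, 179], [1, 2, 179], [-8, 1, 179], [5, 2, 179], [-3, 1, 180]]
top 399 207
spindle_exit 0.59 [380.1 212.7]
[[-9, -5, 192], [-10, -3, 193], [-9, -2, 197], [-10, -6, 198], [-10, -13, 199], [-9, -8, 199], [-9, -4, 199], [-9, -10, 199], [-11, -15, 201], [-10, -14, 204], [-10, -5, 204], [-11, -16, 204], [-11, -18, 205], [-11, -19, 208], [-2, -5, 210], [-2, 0, 212]]
```

View pics/c6.png

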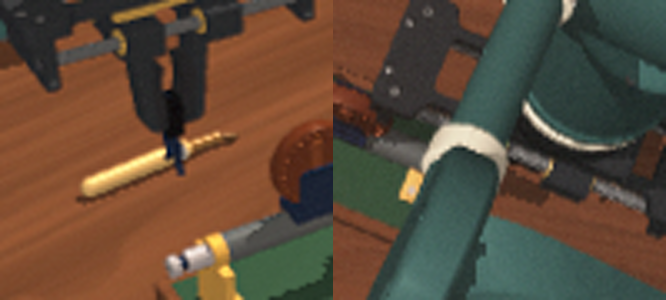

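```bash
python3 - <<'E'
from h import *
np.set_printoptions(precision=4,suppress=True,linewidth=200)
e=robot.state()['ee_pos'];print(e)
P=[snap('scene') for _ in range(3)]; p=P[0]; f=np.mean([q['frame'] for q in P],0)
T=np.linalg.inv(np.array(p['T']))
def proj(X):
    c=T[:3,:3]@np.array(X)+T[:3,3]; return p['fx']*c[0]/c[2]+p['cx'],p['fy']*c[1]/c[2]+p['cy']
ex=np.array([.5798,-.1160,.075]); y=np.array([.2155,.9765,0]); x=np.array([.9765,-.2155,0])
for s in np.arange(0,40,1.5):
    r=[]
    for off in (-.004,0,.004):
        u,v=proj(ex-y*s/1000+x*.003+np.array([0,0,.003])+np.array([0,0,off]))
        r.append(cv2.getRectSubPix(f.astype(np.float32),(1,1),(u,v))[0,0].astype(int).tolist())
    print(s,r,np.round((u,v),1))
# clip steel in the scene picture: blue pixels
C=cv2.cvtColor(f.astype(np.uint8),cv2.COLOR_BGR2HSV)
u0,v0=[int(t) for t in proj([.575,-.139,.165])]
sub=f[v0-22:v0+14,u0-12:u0+22].astype(int); m=(sub[...,0]>sub[...,2]+18)
vv,uu=np.nonzero(m); 
full=np.zeros((400,640),bool); full[vv+v0-22,uu+u0-12]=1
L=cloud(p,full); d=L-ex
D=np.c_[d@x,-(d@y),L[:,2]]*1000
D=D[(D[:,2]>150)&(D[:,2]<200)]; print(len(D),D[np.argsort(D[:,2])].round(1).tolist())
d=e-ex; print('tcp in same frame',d@x,-(d@y))
E
```

```text
[ 0.5747 -0.1387  0.1678]
0.0 [[122, 131, 145], [129, 138, 155], [113, 139, 168]] [277.7 222.5]
1.5 [[128, 133, 145], [150, 157, 172], [130, 136, 151]] [277.1 222.7]
3.0 [[132, 137, 148], [157, 163, 179], [164, 169, 184]] [276.6 222.9]
4.5 [[133, 139, 151], [159, 166, 183], [195, 204, 222]] [276.  223.1]
6.0 [[132, 138, 151], [158, 167, 183], [200, 209, 224]] [275.4 223.3]
7.5 [[132, 138, 151], [159, 168, 184], [199, 208, 223]] [274.8 223.5]
9.0 [[134, 139, 152], [160, 168, 185], [196, 205, 222]] [274.2 223.7]
10.5 [[135, 140, 153], [161, 168, 185], [198, 207, 225]] [273.6 223.9]
12.0 [[135, 140, 154], [161, 168, 185], [203, 212, 227]] [273.  224.1]
13.5 [[130, 136, 150], [162, 170, 187], [203, 212, 227]] [272.4 224.4]
15.0 [[127, 133, 146], [157, 165, 181], [198, 206, 223]] [271.8 224.6]
16.5 [[98, 100, 108], [119, 122, 132], [178, 186, 202]] [271.2 224.8]
18.0 [[74, 71, 77], [86, 79, 81], [132, 135, 147]] [270.6 225. ]
19.5 [[56, 48, 53], [59, 39, 29], [82, 75, 78]] [270.  225.2]
21.0 [[81, 80, 91], [83, 69, 65], [96, 80, 78]] [269.4 225.4]
22.5 [[125, 131, 146], [117, 113, 118], [
[... 639 characters left out ...]
3.4 227.5]
37.5 [[51, 84, 144], [50, 85, 145], [49, 85, 144]] [262.7 227.7]
39.0 [[50, 84, 143], [50, 85, 144], [49, 85, 143]] [262.1 228. ]
24 [[11.2, 23.0, 162.3], [9.3, 22.1, 163.4], [6.1, 22.9, 164.3], [-3.7, 23.0, 166.2], [6.4, 22.8, 167.2], [-4.3, 20.2, 167.5], [-3.6, 22.8, 168.9], [-5.9, 21.7, 169.7], [11.0, 22.4, 169.9], [-6.9, 23.4, 172.3], [11.3, 22.4, 172.6], [9.8, 21.6, 174.1], [-7.9, 22.8, 174.1], [2.5, 22.8, 175.3], [-0.8, 23.6, 176.1], [-3.7, 22.2, 176.5], [-6.0, 23.4, 178.1], [12.5, 22.6, 178.7], [8.4, 22.9, 178.8], [4.1, 23.3, 179.0], [6.9, 22.2, 180.3], [3.7, 23.0, 181.2], [13.5, 22.8, 181.9], [8.4, 22.6, 183.9]]
tcp in same frame -8.898390998801583e-05 0.023278017305861598
```

```bash
python3 -m creep '[[0.001,-0.0005,0.012,0,0.005],[0.001,-0.0005,0.024,0,0.005],[0.001,-0.0005,0.036,0,0.005],[0.001,-0.0005,0.048,0,0.005],[0.001,-0.0005,0.06,0,0.005],[0.001,-0.0005,0.067,0,0.005],[0.001,-0.0005,0.073,0,0.005],[0.001,-0.0005,0.073,0,0.005],[0.001,-0.0005,0.073,0,0.005],[0.001,-0.0005,0.073,0,0.005]]'
```

```text
clock: 10.65
ee_pos: [0.5742, -0.1391, 0.0954]
orientation: [-180.0, 0.1, 168.0]
ft_force: [-0.5, 0.8, 0.2]
finger_gap: 0.134
grip_force: 29.9
```

```bash
python3 -m creep '[[0,0,0.002,0,0.005],[0,0,0.004,0,0.005],[0,0,0.006,0,0.005],[0,0,0.006,0,0.005],[0,0,0.006,0,0.005]]'; python3 - <<'E'
from h import *
np.set_printoptions(precision=4,suppress=True,linewidth=200)
def rd():
    F=[]
    for i in range(6): snap('top'); s=robot.state(); F.append(np.r_[s['ft_force'],s['wrist_torque']])
    return np.mean(F,0)
print(rd(),robot.state()['ee_pos'])
P=[snap('scene') for _ in range(2)]; f=P[0]['frame']
cv2.imwrite('pics/c7.png',cv2.resize(f[190:250,240:320],(640,480),interpolation=cv2.INTER_CUBIC))
E
```

```text
clock: 11.07
ee_pos: [0.5735, -0.1387, 0.0887]
orientation: [180.0, -0.0, 168.0]
ft_force: [-0.8, 0.3, -1.5]
finger_gap: 0.136
grip_force: 29.9
[ 0.0661  0.8428 -0.7739  0.1719 -0.0174  0.0042] [ 0.5736 -0.1388  0.0888]
```

View pics/c7.png

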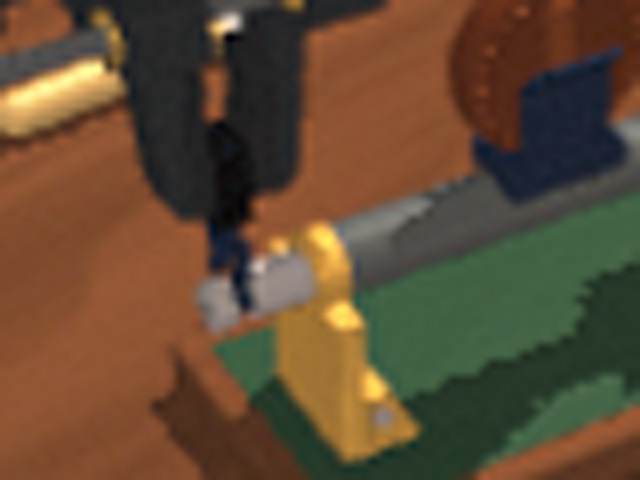

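```bash
python3 -m creep '[[0,0,0.001,0,0.005],[0,0,0.001,0,0.005],[0,0,0.001,0,0.005],[0,0,0.001,0,0.005]]';  python3 -m creep '[[0,0,0.001,0,0.005],[0,0,0.001,0,0.005],[0,0,0.001,0,0.005],[0,0,0.001,0,0.005]]'
```

```text
clock: 11.8
ee_pos: [0.5738, -0.1389, 0.0879]
orientation: [180.0, 0.0, 168.0]
ft_force: [0.9, 1.0, 0.1]
finger_gap: 0.134
grip_force: 30.0
clock: 12.13
ee_pos: [0.5738, -0.1389, 0.0868]
orientation: [180.0, 0.0, 168.0]
ft_force: [1.3, 2.0, 0.2]
finger_gap: 0.128
grip_force: 30.0
```

```bash
python3 -m creep '[[0,0,0.001,0,0.005],[0,0,0.001,0,0.005],[0,0,0.001,0,0.005],[0,0,0.001,0,0.005]]';  python3 -m creep '[[0,0,0.001,0,0.005],[0,0,0.001,0,0.005],[0,0,0.001,0,0.005],[0,0,0.001,0,0.005]]'
```

```text
clock: 12.47
ee_pos: [0.5737, -0.1388, 0.0858]
orientation: [180.0, -0.0, 168.0]
ft_force: [1.1, 1.6, -0.1]
finger_gap: 0.134
grip_force: 30.0
clock: 12.8
ee_pos: [0.5736, -0.1388, 0.0848]
orientation: [180.0, -0.0, 168.0]
ft_force: [1.1, 3.2, 0.5]
finger_gap: 0.134
grip_force: 30.0
```

```bash
python3 -m creep '[[0,0.0005,0,0,0.005],[0,0.0005,0,0,0.005],[0,0.0005,0,0,0.005],[0,0.0005,0,0,0.005]]';  python3 -m creep '[[0,0.0003,0.001,0,0.005],[0,0.0003,0.001,0,0.005],[0,0.0003,0.001,0,0.005],[0,0.0003,0.001,0,0.005]]'
```

```text
clock: 13.13
ee_pos: [0.5737, -0.1387, 0.0848]
orientation: [-180.0, -0.0, 168.0]
ft_force: [1.1, 0.9, 0.9]
finger_gap: 0.134
grip_force: 29.9
clock: 13.47
ee_pos: [0.574, -0.1385, 0.084]
orientation: [-180.0, 0.0, 168.0]
ft_force: [0.2, -1.5, 1.2]
finger_gap: 0.131
grip_force: 29.9
```

```bash
python3 -m creep '[[0,-0.0003,0.001,0,0.005],[0,-0.0003,0.001,0,0.005],[0,-0.0003,0.001,0,0.005],[0,-0.0003,0.001,0,0.005]]';  python3 -m creep '[[0,0,0.001,0,0.005],[0,0,0.001,0,0.005],[0,0,0.001,0,0.005],[0,0,0.001,0,0.005]]'
```

```text
clock: 13.8
ee_pos: [0.5743, -0.1387, 0.0832]
orientation: [-180.0, 0.1, 168.0]
ft_force: [2.3, -0.4, 1.8]
finger_gap: 0.136
grip_force: 29.9
clock: 14.13
ee_pos: [0.5746, -0.1387, 0.0823]
orientation: [-180.0, 0.1, 168.0]
ft_force: [4.0, -1.4, 2.6]
finger_gap: 0.135
grip_force: 30.0
```

```bash
python3 -m creep '[[-0.0005,0,0,0,0.005],[-0.001,0,0,0,0.005],[-0.001,0,0,0,0.005],[-0.001,0,0,0,0.005]]'
```

```text
clock: 14.47
ee_pos: [0.5749, -0.1387, 0.0821]
orientation: [-180.0, 0.0, 168.0]
ft_force: [1.8, -1.1, 5.4]
finger_gap: 0.134
grip_force: 30.0
```

```bash
python3 -m creep '[[-0.0005,0,0,0,0.005],[-0.0005,0,0.0005,0,0.005],[-0.0005,0,0.0005,0,0.005],[-0.0005,0,0.0005,0,0.005]]'
```

```text
clock: 14.8
ee_pos: [0.5751, -0.1387, 0.0816]
orientation: [-180.0, -0.0, 168.0]
ft_force: [0.9, -0.7, 5.6]
finger_gap: 0.134
grip_force: 30.0
```

Centred; press on in small steps.

```bash
python3 -m creep '[[0,0,0.0005,0,0.005],[0,0,0.001,0,0.005],[0,0,0.001,0,0.005],[0,0,0.001,0,0.005]]';python3 -m creep '[[0,0,0.0005,0,0.005],[0,0,0.001,0,0.005],[0,0,0.001,0,0.005],[0,0,0.001,0,0.005]]'
```

```text
clock: 15.13
ee_pos: [0.5751, -0.1387, 0.0811]
orientation: [-180.0, -0.0, 168.0]
ft_force: [1.0, -0.8, 7.8]
finger_gap: 0.129
grip_force: 30.0
clock: 15.47
ee_pos: [0.5752, -0.1388, 0.0803]
orientation: [-180.0, -0.0, 168.0]
ft_force: [-0.0, -0.6, 9.8]
finger_gap: 0.135
grip_force: 30.0
```

```bash
python3 -m creep '[[0,0,0.0005,0,0.005],[0,0,0.0005,0,0.005],[0,0,0.0005,0,0.005]]'
```

```text
clock: 15.72
ee_pos: [0.575, -0.1387, 0.0793]
orientation: [180.0, -0.0, 168.0]
ft_force: [1.2, -0.8, 7.1]
finger_gap: 0.133
grip_force: 30.0
```

```bash
python3 -m creep '[[0,0,0.0005,0,0.005],[0,0,0.001,0,0.005],[0,0,0.001,0,0.005],[0,0,0.001,0,0.005]]';python3 -m creep '[[0,0,0.0005,0,0.005],[0,0,0.001,0,0.005],[0,0,0.001,0,0.005],[0,0,0.001,0,0.005]]'
```

```text
clock: 16.05
ee_pos: [0.5748, -0.1383, 0.077]
orientation: [180.0, -0.1, 168.0]
ft_force: [4.1, 0.7, -1.2]
finger_gap: 0.134
grip_force: 30.0
clock: 16.38
ee_pos: [0.5748, -0.1386, 0.0761]
orientation: [180.0, -0.1, 168.0]
ft_force: [4.0, -0.4, -2.4]
finger_gap: 0.132
grip_force: 30.0
```

```bash
python3 -m creep '[[-0.0005,0,0.0005,0,0.005],[-0.0005,0,0.001,0,0.005],[-0.0005,0,0.001,0,0.005],[-0.0005,0,0.001,0,0.005]]';python3 -m creep '[[0,0,0.0005,0,0.005],[0,0,0.001,0,0.005],[0,0,0.001,0,0.005],[0,0,0.001,0,0.005]]'
```

```text
clock: 16.72
ee_pos: [0.575, -0.1388, 0.0753]
orientation: [-180.0, -0.1, 168.0]
ft_force: [1.2, -1.2, -1.6]
finger_gap: 0.132
grip_force: 29.9
clock: 17.05
ee_pos: [0.5752, -0.1388, 0.0745]
orientation: [-180.0, -0.1, 168.0]
ft_force: [1.2, -0.7, -1.8]
finger_gap: 0.131
grip_force: 29.9
```

```bash
python3 -m creep '[[0,0,0.0005,0,0.005],[0,0,0.001,0,0.005],[0,0,0.001,0,0.005],[0,0,0.001,0,0.005]]'
```

```text
clock: 17.38
ee_pos: [0.5754, -0.1388, 0.0739]
orientation: [-180.0, -0.0, 168.0]
ft_force: [-1.1, 0.5, 1.5]
finger_gap: 0.132
grip_force: 29.9
```

```bash
python3 -m creep '[[0,0,0.0005,0,0.005],[0,0,0.0005,0,0.005],[0,0,0.0005,0,0.005],[0,0,0.0005,0,0.005]]'
```

```text
clock: 17.72
ee_pos: [0.5756, -0.1388, 0.0738]
orientation: [-180.0, -0.0, 168.0]
ft_force: [-3.5, 0.0, 4.9]
finger_gap: 0.128
grip_force: 30.0
```

```bash
python3 -m creep '[[0.0004,0,-0.0003,0,0.005],[0.0004,0,-0.0003,0,0.005],[0.0004,0,-0.0003,0,0.005]]'; python3 -m creep '[[0,0.001,0,0,0.005],[0,0.002,0,0,0.005],[0,0.003,0,0,0.005],[0,0.004,0,0,0.005],[0,0.005,0,0,0.005]]'
```

```text
clock: 17.97
ee_pos: [0.5755, -0.1388, 0.0738]
orientation: [-180.0, 0.0, 168.0]
ft_force: [-2.5, -0.5, 4.7]
finger_gap: 0.137
grip_force: 30.0
clock: 18.38
ee_pos: [0.5764, -0.1357, 0.0738]
orientation: [-179.8, 0.0, 168.0]
ft_force: [-2.7, -6.0, 4.2]
finger_gap: 0.129
grip_force: 30.0
```

```bash
python3 -m creep '[[0.0002,0.001,0,0,0.005],[0.0002,0.002,0,0,0.005],[0.0002,0.003,0,0,0.005],[0.0002,0.004,0,0,0.005],[0.0002,0.005,0,0,0.005],[0.0002,0.006,0,0,0.005]]'
```

```text
clock: 18.88
ee_pos: [0.5776, -0.1298, 0.0738]
orientation: [-179.8, 0.1, 168.0]
ft_force: [-3.1, -7.3, 3.3]
finger_gap: 0.13
grip_force: 30.0
```

```bash
python3 -m creep '[[0.0003,0.001,0,0,0.005],[0.0003,0.002,0,0,0.005],[0.0003,0.003,0,0,0.005],[0.0003,0.003,0,0,0.005]]'; python3 - <<'E'
from h import *
p=snap('scene');cv2.imwrite('pics/c8.png',cv2.resize(p['frame'][160:250,240:360],(760,570),interpolation=cv2.INTER_CUBIC))
C=cloud(p); R=C-[.5967,-.0357,0]; c,s=np.cos(np.radians(-12)),np.sin(np.radians(-12))
L=np.c_[R[:,0]*c+R[:,1]*s,-R[:,0]*s+R[:,1]*c,R[:,2]]*1000
for lo in range(-100,50,10):
    k=L[(L[:,1]>=lo)&(L[:,1]<lo+10)&(abs(L[:,0])<60)&(L[:,2]>130)]
    if len(k): print(lo,np.sort(k[:,2])[::max(1,len(k)//12)].round().astype(int))
E
```

```text
clock: 19.22
ee_pos: [0.5782, -0.1268, 0.0738]
orientation: [-179.8, 0.1, 168.0]
ft_force: [-1.6, -6.5, 1.4]
finger_gap: 0.136
grip_force: 30.0
-100 [133 217 260 289 317 344 368 392 407 435 454 470 481]
-90 [130 201 244 276 309 339 366 391 411 437 455 470 481]
-80 [130 164 187 217 275 316 351 384 408 435 455 471 481]
-70 [135 188 256 300 339 359 395 416 435 449 462 474 481]
-60 [169 189 205 333 359 419 431 442 450 459 467 473 480]
-50 [177 204 407 423 436 449 460 469 475 478 480 483 489]
-40 [175 183 203 206 410 430 446 459 470 478 481 484 488]
-30 [130 136 141 146 181 198 201 203 205 206 207 207 208]
-20 [130 145 152 169 174 179 182 191 205 206 207 207 208]
-10 [130 139 148 168 190 196 203 206 206 207 207 208 208]
0 [130 131 134 136 137 138 139 146 197 206 206 207 207 207 207 207 208 209]
10 [130 132 134 135 136 139 139 142 144 145 146 148 149 151 151 152]
20 [130 131 133 134 134 135 135 135 136 138 139 139 140 141 144 144 144 145
 148 148 148]
```

View pics/c8.png

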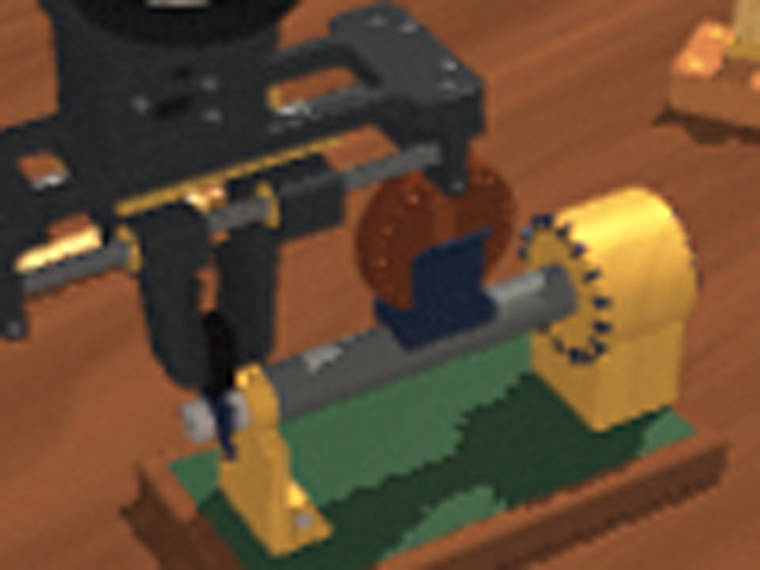

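```bash
python3 -m creep '[[0,0.001,0,0,0.005],[0,0.002,0,0,0.005],[0,0.003,0,0,0.005],[0,0.004,0,0,0.005],[0,0.004,0,0,0.005]]'
```

```text
clock: 19.68
ee_pos: [0.579, -0.1228, 0.0738]
orientation: [-179.8, 0.1, 168.0]
ft_force: [-1.8, -7.0, 2.8]
finger_gap: 0.133
grip_force: 30.0
```

```bash
python3 -m creep '[[0,0.0005,0,0,0.005],[0,0.001,0,0,0.005],[0,0.001,0,0,0.005]]'
```

```text
clock: 19.93
ee_pos: [0.5792, -0.1219, 0.0738]
orientation: [-179.8, 0.1, 168.0]
ft_force: [-1.2, -6.5, 2.7]
finger_gap: 0.134
grip_force: 30.0
```

```bash
python3 -m creep '[[0,0.0005,0,0,0.005],[0,0.001,0,0,0.005],[0,0.001,0,0,0.005]]'
```

```text
clock: 20.18
ee_pos: [0.5794, -0.121, 0.0738]
orientation: [-179.8, 0.1, 168.0]
ft_force: [-1.3, -6.4, 3.2]
finger_gap: 0.134
grip_force: 30.0
```

```bash
python3 -m creep '[[0,0.0005,0,0,0.005],[0,0.001,0,0,0.005],[0,0.001,0,0,0.005]]'
```

```text
clock: 20.43
ee_pos: [0.5796, -0.12, 0.0738]
orientation: [-179.8, 0.1, 168.0]
ft_force: [-2.2, -6.4, 2.6]
finger_gap: 0.129
grip_force: 30.0
```

```bash
python3 -m creep '[[0,0.0005,0,0,0.005],[0,0.0007,0,0,0.005],[0,0.0007,0,0,0.005]]'
```

```text
clock: 20.68
ee_pos: [0.5797, -0.1195, 0.0738]
orientation: [-179.8, 0.1, 168.0]
ft_force: [-2.1, -6.8, 3.5]
finger_gap: 0.131
grip_force: 30.0
```

```bash
python3 -m creep '[[0,0.0005,0,0,0.005],[0,0.0007,0,0,0.005],[0,0.0007,0,0,0.005]]'
```

```text
clock: 20.93
ee_pos: [0.5797, -0.1194, 0.0738]
orientation: [-179.8, 0.1, 168.0]
ft_force: [-2.7, -9.5, 2.8]
finger_gap: 0.131
grip_force: 30.0
```

```bash
python3 -m creep '[[0,0.0004,0,0,0.005],[0,0.0004,0,0,0.005],[0,0.0004,0,0,0.005]]'
```

```text
clock: 21.18
ee_pos: [0.5797, -0.1193, 0.0738]
orientation: [-179.7, 0.1, 168.0]
ft_force: [-3.8, -10.6, 3.7]
finger_gap: 0.133
grip_force: 30.0
```

```bash
python3 -m creep '[[0,-0.001,0,0,0.005],[0,-0.002,0,0,0.005],[0.0002,-0.0028,-0.0003,0,0.005],[0.0002,-0.0028,-0.0003,0,0.005],[0.0002,-0.0028,-0.0003,0,0.005]]'
```

```text
clock: 21.6
ee_pos: [0.5793, -0.1195, 0.0739]
orientation: [-180.0, 0.1, 168.0]
ft_force: [1.6, -5.0, -0.1]
finger_gap: 0.133
grip_force: 30.0
```

```bash
python3 -m creep '[[-0.0003,-0.001,0,0,0.005],[-0.0003,-0.0013,0,0,0.005],[-0.0003,-0.0013,0,0,0.005]]'; python3 -m creep '[[0,0,0,0,0.014],[0,0,0,0,0.018],[0,0,0,0,0.022],[0,0,0,0,0.024],[0,0,0,0,0.024],[0,0,0,0,0.024]]'
```

```text
clock: 21.85
ee_pos: [0.5792, -0.1197, 0.0739]
orientation: [179.9, 0.0, 168.0]
ft_force: [0.7, 0.1, 0.8]
finger_gap: 0.132
grip_force: 30.0
clock: 22.35
ee_pos: [0.5786, -0.1203, 0.0737]
orientation: [180.0, -0.0, 168.0]
ft_force: [0.3, 0.3, 0.3]
finger_gap: 0.274
grip_force: 0.0
```

```bash
python3 -m creep '[[0,0,-0.005,0,0.024],[0,0,-0.012,0,0.024],[0,0,-0.025,0,0.024],[0,0,-0.045,0,0.024],[0,0,-0.07,0,0.024],[0,0,-0.1,0,0.024],[0,0,-0.13,0,0.024],[0,0,-0.15,0,0.024],[0,0,-0.15,0,0.024],[0,0,-0.15,0,0.024]]'; python3 - <<'E'
from h import *
p=snap('scene');cv2.imwrite('pics/c9.png',cv2.resize(p['frame'][185:245,240:320],(640,480),interpolation=cv2.INTER_CUBIC))
E
```

```text
clock: 23.18
ee_pos: [0.5802, -0.1208, 0.2269]
orientation: [-180.0, 0.3, 168.0]
ft_force: [-0.5, -0.1, -0.1]
finger_gap: 0.271
grip_force: 0.0
```

View pics/c9.png

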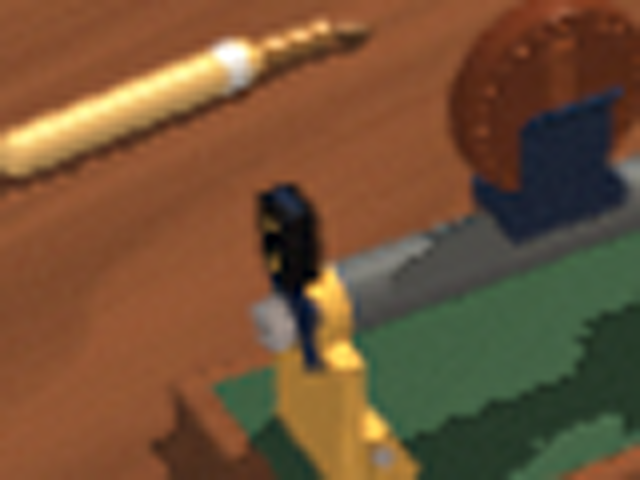

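```bash
python3 -c "
from workcell import robot
print(robot.finish_job())"
```

```text
the job is handed in; nothing more can be done
None
```

The blued clip snapped home in the spindle's groove (peak reading about 10 N), was slid inward until it stopped against the brass cheek, and was released; I handed the job in at about 23 s, and no verdict was returned.

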